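Seat and hold the coverslip press plate

TASK

Zero the coverslip press while its platen is empty: press its round button fully down and let it spring back. Then take the aluminium press plate by its upright rib, set it squarely along the platen so that the bore under its round boss drops over the locating pin, and press the plate fully down against the platen's spring. Finish while still holding the plate pressed down to the stop, and leave everything else on the bench where it is.

Things in the scene. Friction and masses are not known exactly. Their poses are not given: they have to be found in the camera images.
- press_base: Light grey bench unit fixed on the table, 150 mm (its x) x 120 mm (its y) x 34 mm high. Origin: centre of its underside; z up. On top: a long dark grey platen, 120 x 50 mm along x, centred at (0, +22) mm, whose top is 42 mm above the table; a small round white push button at (-45, -36) mm; a small dark display at (30, -38) mm.
- platen_center (a point): Centre of the platen's top face at rest, 42 mm above the table, marked on the fixed base (it does not sink); axes as press_base. The platen is sprung: it stays up under the plate's own weight, starts to sink at 5 N and reaches its stop, 5 mm down, at 11 N (plate's weight included). A glass slide is inlaid flush in it.
- pin_tip (a point): Tip of the fixed steel locating pin, 10 mm in diameter with a tapered tip (5 mm wide at the top, tapering over the last 4 mm), standing upright through the platen near its -x end: at (-38, +22) mm in press_base. The tip is 51 mm above the table, 9 mm above the platen at rest. It is hidden once the plate is over it.
- platen (a joint): How far the platen is pushed down, m: 0 at rest, 0.005 at its stop.
- zero_button (a joint): How far the zero button is pushed down, m: 0 released, 0.006 fully down. It springs back by itself.
- zero_button_top (a point): Centre of the top of the round zero button, 20 mm in diameter, 52 mm above the table when released; pressed straight down, 5 N for its full 6 mm travel.
- plate_center (a point): Centre of the press plate, 25 mm above its underside; axes: x along the plate, y across, z up. Seated on the pin, its x and y axes lie along those of press_base and its centre is above platen_center.
- plate_bore (a point): Centre of the mouth of the blind bore in the underside of the press plate: at x = -38 mm, y = 0 from the plate's centre, under the boss. 13 mm in diameter, 15.5 mm deep; it does not show from above.
- oil_bottle: Bystander: small amber bottle, 30 mm in diameter, 55 mm high. Origin: centre of its underside.
- round_weight: Bystander: round steel slide weight with a knob, 42 mm in diameter, 42 mm high. Origin: centre of its underside.
- dish: Bystander: flat lidded culture dish, 92 mm in diameter, 16 mm high. Origin: centre of its underside.
- slide_box: Bystander: grey slide box, 87 x 100 x 34 mm high. Origin: centre of its underside.
- stain_jar: Bystander: amber jar with a white cap, 56 mm in diameter, 75 mm high. Origin: centre of its underside.
- lens_can: Bystander: black lens can with a clear cap, 41 mm in diameter, 52 mm high. Origin: centre of its underside.
- small_driver: Bystander: screwdriver, 150 mm long, lying on the table. Origin: on its underside, about mid-length.
- press_plate: Loose aluminium plate, 104 (x) x 42 (y) x 18 mm thick, about 0.25 kg, flat on the table at the start; origin at the centre of its underside, 25 mm below plate_center. On its middle an upright grip rib, 44 (x) x 16 (y) mm, from 18 to 50 mm above the underside; near its -x end, above the bore, a round boss 20 mm in diameter and 6 mm high.

How it is judged:
By the outcome, as a careful person would: the job done as asked, in the order asked, and still so for the second after the job is handed in, while the arm keeps its last pose, push and grip.
It also fails if it takes over 48 s, if anything falls off the work surface, if the arm or the gripper's body presses on something with over 40 N, if the wrist force passes 120 N, or if a joint passes its speed limit or range.

ROBOT

A 6-joint arm with a two-finger parallel gripper is mounted at the origin on the work surface. World frame = base frame: x ahead of the robot, y to its left, z up, the work surface at z = 0. Lengths are in m, angles in rad, forces in N, time in s.
With the tool pointing down it reaches from about 0.425 to 0.95 m from the base axis. Payload 3.5 kg.
Tool frame: the origin (TCP) lies between the finger pads; the fingertips stand 19 mm ahead of it and the grasp point (between the pads) is the TCP; z points along the fingers, y is the direction in which the jaws open and shut (so a half turn about z gives the same grasp; the last joint's range is limited). The gripper opens to 85 mm and grips with 20 to 120 N. Pads are 22 mm wide; open, the fingers measure 114 mm over their backs; the gripper's body (76 mm by 85 mm) begins 54 mm behind the grasp point. The pads swing forward as they close: fully open they stand 13 mm farther back than shut.
Start: joints at [-1.396, 0.286, 1.577, -0, 1.279, -0.15], TCP at [0.215, -0.64, 0.25] pointing down, gripper open.
Joint ranges: [-2.77, 2.77], [-0.9, 2.22], [0.21, 2.48], [-1.53, 4.67], [0.24, 2.81], [-2.84, 2.84]. Speed limits (rad/s): [2.79, 2.79, 3.14, 3.14, 3.14, 3.14].

INTERFACE

Orientations are given as a rotation vector (axis times angle).
In Python, from plant import get_obs, grab_frame, camera_info, workorder gives the robot as it stands.
- The arm moves only by the tool jog_arm, never from a script. Its argument "rows" is a list of rows, each an object with "fingers": the opening, from 0 (shut) to 1 (fully open); "xyz": the shift along the tool's x, y, z in m, a list of three; "twist": the turn about the tool's z in rad. In form: [{"fingers": fingers, "xyz": [tx, ty, tz], "twist": twist}, ...]. A call has 1 to 20 rows; each row is the pose to reach, as a shift and turn from the pose commanded when the call began, along the tool's axes at that moment; what a row does not reach only later rows make up. A row lasts 1/10 s, in which the tool goes at most 50 mm and 8.59 degrees, less where a joint would pass 70% of its speed; a pose out of reach is approached as far as the arm can. A call with a gripper value outside its range is refused whole. The fingers move at their own pace and stop on an object; the grip force is fixed at half the most. Time passes only in rows, so rows that repeat a pose let the fingers close. It gives the time, the measured TCP pose, the force and the opening at its end, in the units of the state.
- get_obs(): the state, without advancing time (a new reading comes with each control period).
- grab_frame(name): name is "scene" or "top" or "wrist"; returns the picture (400x640x3 uint8, red, green, blue); there is no depth.
- camera_info(name): a dict with "K" (3x3 intrinsics, pixels), "D" ([k1, k2, p1, p2, k3] as OpenCV has them; the pictures are not rectified), "view" (4x4, takes a point from world to camera coordinates). Camera axes: x right, y up, looking along -z (the intrinsics and any distortion apply to the point x, -y, -z); pixel columns grow to the right and rows downward; lengths in m; the calibration is good to about 2 mm. A picture is of the moment at which its call begins: read the wrist's pose just before it. camera_info takes no time and is no camera call; for the wrist camera it gives the pose at the moment of the call.
- workorder.finish_job(): hands the job in, once; it reports no verdict.
The state is a dict: "time_s": time; "joint_positions": joint angles; "joint_vel": joint speeds; "tau": joint torques, N m; "position": TCP position; "tcp_rot": TCP orientation; "contact_force": force on the tool from outside, world axes, zero at the start; "moment": the same for the moment, N m; "finger_gap": finger opening in m.
Only numpy, scipy, OpenCV 4.12 (cv2) and the standard library are available. Lean on these libraries where they do the work, as an engineer would, in place of code of your own. Each camera call takes 0.05 s, during which the arm holds its last target.

## Working session

There is one attempt and no reset: what is moved stays moved. The work goes in short steps, Python scripts to look and compute and a tool call to move; the robot and the scene stay as the last step left them, time stands still between calls to the robot, and variables do not carry over. Pictures are saved under pics/ and viewed, and the job is handed in when it is done.

Besides the shell and the picture viewer there is one more tool, called as a command line: name --argument value ..., lists and objects as JSON in quotes. jog_arm: Moves the arm, as the interface text tells. Its arguments: {"type":"object","properties":{"rows":{"type":"array","items":{"type":"object","properties":{"fingers":{"type":"number"},"xyz":{"type":"array","items":{"type":"number"}},"twist":{"type":"number"}}}}},"required":["rows"]}

```bash
ls; mkdir -p pics; python3 - <<'E'
from plant import get_obs, grab_frame, camera_info
import cv2
o=get_obs(); print(o)
for n in ["scene","top","wrist"]:
    ci=camera_info(n); print(n,ci)
    cv2.imwrite(f"pics/{n}0.png",grab_frame(n)[:,:,::-1])
E
```

```text
pics
{'time_s': 0.0, 'joint_positions': array([-1.39599881e+00,  2.87198742e-01,  1.57820092e+00, -2.72186538e-05,
        1.27859759e+00, -1.50004804e-01]), 'joint_vel': array([-2.00305607e-05, -6.88431486e-05,  2.70599736e-04,  3.66314613e-04,
       -1.68534236e-04,  3.45905042e-04]), 'tau': array([ 9.91181264e-05, -4.05971324e+01, -2.92626500e+01, -1.88510394e-04,
        5.78331150e-03,  9.61692848e-06]), 'position': array([ 0.21531668, -0.63908021,  0.24891213]), 'tcp_rot': array([-3.09788077e+00, -5.07582056e-01,  8.76790907e-05]), 'contact_force': array([ 0.81984041, -0.24051158,  0.05873806]), 'moment': array([-0.01528581,  0.00778361, -0.01650516]), 'finger_gap': 0.08537948703123174}
scene {'K': array([[364.86748056,   0.        , 328.12320792],
       [  0.        , 364.86748056, 200.17565538],
       [  0.        ,   0.        ,   1.        ]]), 'D': array([-0.00897268,  0.        ,  0.        ,  0.        ,  0.        ]), 'view': array([[ 0.6956343 ,  0.71810365,  0.02049538, -0.38195725],
       [-0.3930715 ,  0.35658239,  0.84755165,  0.14985183],
       [ 0.60132164, 
[... 400 characters left out ...]
,  0.00722195],
       [ 0.97610114, -0.02561101,  0.2158023 , -0.52088869],
       [-0.21577942,  0.00368655,  0.97643518, -1.08591834],
       [ 0.        ,  0.        ,  0.        ,  1.        ]])}
wrist {'K': array([[284.15329243,   0.        , 319.35307645],
       [  0.        , 284.15329243, 199.40594804],
       [  0.        ,   0.        ,   1.        ]]), 'D': array([-0.01368945,  0.        ,  0.        ,  0.        ,  0.        ]), 'view': array([[ 0.31919965, -0.94768683, -0.00111787, -0.6747938 ],
       [ 0.8998794 ,  0.30346666, -0.31324918,  0.03954423],
       [ 0.29720136,  0.09898308,  0.94967031, -0.37884962],
       [ 0.        ,  0.        ,  0.        ,  1.        ]])}
```

View pics/top0.png

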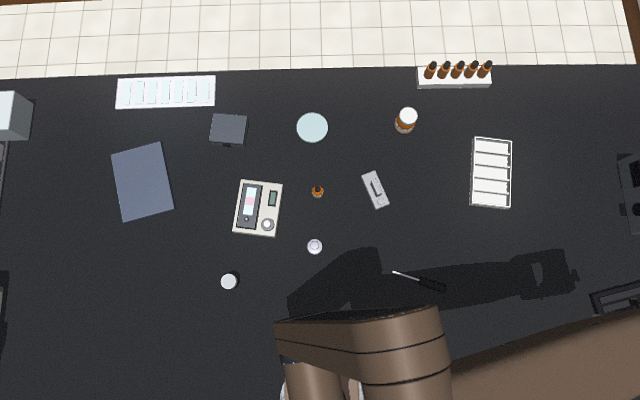

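View pics/scene0.png

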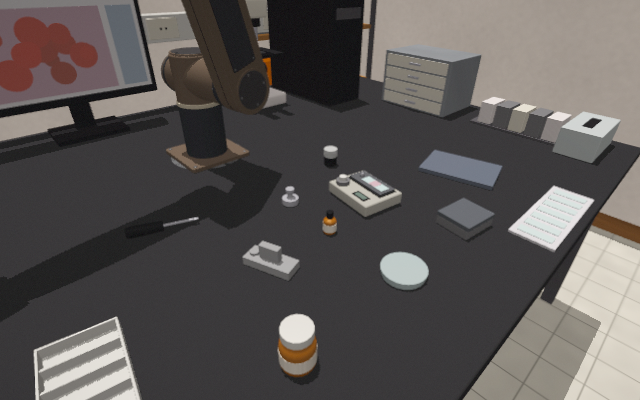

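View pics/wrist0.png

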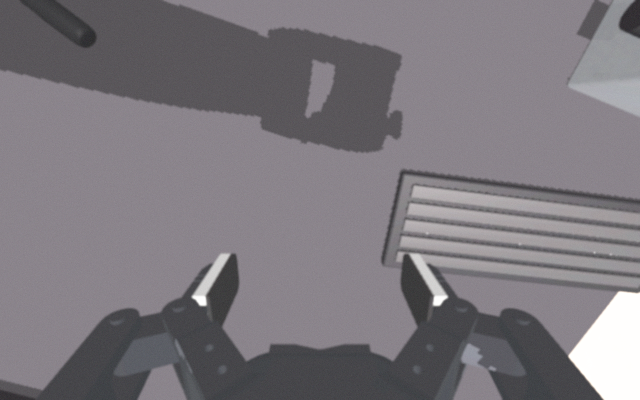

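The top view shows the press at about (258,208), the plate at (375,190), bottle (317,191), weight (314,246), can (229,281). Next I'll enlarge the press and plate and measure them.

```bash
cat > h.py <<'E'
import numpy as np, cv2
from plant import camera_info
def cast(ci,uv,z):
    uv=np.atleast_2d(np.array(uv,float))
    n=cv2.undistortPoints(uv[:,None,:],ci["K"],np.array(ci["D"]))[:,0]
    V=ci["view"];R=V[:3,:3];t=V[:3,3];c=-R.T@t
    d=np.c_[n[:,0],-n[:,1],-np.ones(len(n))]@R
    return c+d*((z-c[2])/d[:,2])[:,None]
def proj(ci,P):
    P=np.atleast_2d(P);V=ci["view"]
    p=P@V[:3,:3].T+V[:3,3]; p=p*[1,-1,-1]
    return cv2.projectPoints(p,np.zeros(3),np.zeros(3),ci["K"],np.array(ci["D"]))[0][:,0]
E
python3 - <<'E'
import cv2,numpy as np
from h import *
im=cv2.imread("pics/top0.png"); ci=camera_info("top")
a=cv2.resize(im[170:245,225:295],None,fx=5.6,fy=5.6,interpolation=cv2.INTER_CUBIC)
b=cv2.resize(im[160:220,350:400],None,fx=7,fy=7,interpolation=cv2.INTER_CUBIC)
H=max(a.shape[0],b.shape[0]); pad=lambda x:cv2.copyMakeBorder(x,0,H-x.shape[0],0,8,0)
cv2.imwrite("pics/z1.png",np.hstack([pad(a),pad(b)]))
g=im.max(2)
for nm,box,z in(("base",(170,245,225,295),.034),("plate",(160,220,350,400),.018)):
    y0,y1,x0,x1=box
    m=(g[y0:y1,x0:x1]>90).astype(np.uint8)
    m=cv2.morphologyEx(m,cv2.MORPH_CLOSE,np.ones((5,5)))
    cs,_=cv2.findContours(m,cv2.RETR_EXTERNAL,cv2.CHAIN_APPROX_NONE)
    c=max(cs,key=cv2.contourArea)+[x0,y0]
    W=cast(ci,c[:,0,:],z)
    r=cv2.minAreaRect((W[:,:2]*1000).astype(np.float32)); print(nm,r,cv2.boxPoints(r).tolist())
    for p in cv2.boxPoints(r): print(proj(ci,[p[0]/1000,p[1]/1000,z])[0])
E
```

```text
base ((512.2967529296875, 164.98065185546875), (119.56581115722656, 151.7823028564453), 81.3055191040039) [[428.2406005859375, 117.35688018798828], [578.2786865234375, 94.41260528564453], [596.3529052734375, 212.60443115234375], [446.3148193359375, 235.5487060546875]]
[274.52301936 237.2476604 ]
[282.59469896 183.39059098]
[240.28049491 178.23138179]
[231.07140232 231.71023541]
plate ((558.6397094726562, -163.925537109375), (107.86831665039062, 45.77824401855469), 20.280405044555664) [[500.1153564453125, -161.14974975585938], [515.9827880859375, -204.090087890625], [617.1640625, -166.70132446289062], [601.296630859375, -123.760986328125]]
[375.17926727 209.7092629 ]
[390.21519766 203.73568856]
[374.88259364 169.26986655]
[360.06204843 175.01825894]
```

View pics/z1.png

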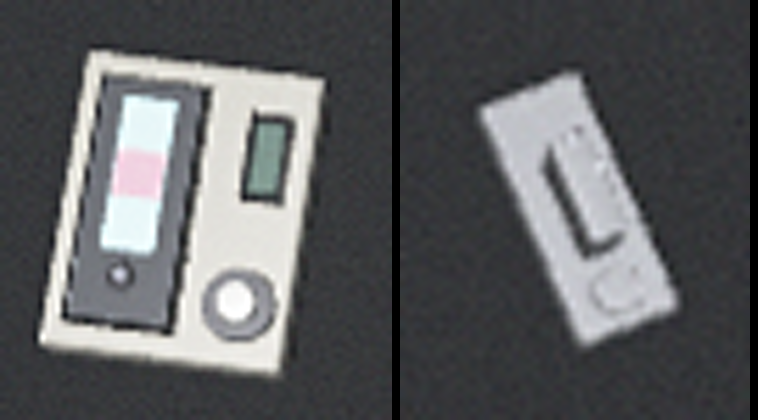

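```bash
cat >> h.py <<'E'
from scipy.spatial.transform import Rotation as Rn
def state():
    from plant import get_obs
    o=get_obs();R=Rn.from_rotvec(o["tcp_rot"]).as_matrix();return o,np.array(o["position"]),R
def goto(p,yaw=None):
    "shift in tool axes & twist to get to world p, with tool-y axis world yaw (deg, mod 180)"
    o,pos,R=state()
    d=R.T@(np.array(p)-pos)
    y=np.degrees(np.arctan2(R[1,1],R[0,1]))
    tw=None
    if yaw is not None:
        dy=(yaw-y+90)%180-90; tw=-np.radians(dy)
    print("t",round(o["time_s"],2),"pos",pos.round(4),"yawY",y.round(2),"tilt",R[:,2].round(4),"F",np.round(o["contact_force"],1),"gap",round(o["finger_gap"],4),"q",np.round(o["joint_positions"],2))
    print("shift",d.round(4),"twist",tw)
E
python3 - <<'E'
from h import *
im=cv2.imread("pics/top0.png"); ci=camera_info("top")
def cen(box,f,z):
    x0,y0,x1,y1=box; s=im[y0:y1,x0:x1].astype(int); m=f(s)
    v,u=np.nonzero(m); p=(u.mean()+x0,v.mean()+y0); print(p,cast(ci,p,z)[0].round(4),m.sum())
cen((261,217,275,231),lambda s:s.min(2)>238,.052)
cen((240,182,262,216),lambda s:(s.min(2)>170)&(s[:,:,2]>0),.042)
# projection check
c,s=np.cos(np.radians(-8.7)),np.sin(np.radians(-8.7));R=np.array([[c,-s],[s,c]])
for n,l,z in(("btn",(-.045,-.036),.052),("pin",(-.038,.022),.051),("plat",(0,.022),.042)):
    w=np.array([.5123,.165])+R@l; print(n,w,proj(ci,[*w,z]),proj(camera_info("scene"),[*w,z]))
goto([.462,.136,.12],81.3)
E
```

```text
(np.float64(266.41379310344826), np.float64(223.27586206896552)) [0.464  0.1371 0.052 ] 29
(np.float64(250.17534246575343), np.float64(198.63561643835615)) [0.5353 0.183  0.042 ] 365
btn [0.46237239 0.13622096] [[266.74244641 223.88475372]] [[343.23480554 176.37363893]]
pin [0.47806497 0.19249478] [[245.92613292 218.71377792]] [[362.42224196 172.01081496]]
plat [0.51562774 0.18674687] [[248.74224827 205.6932741 ]] [[371.71650588 180.91067297]]
t 0.15 pos [ 0.2153 -0.6392  0.2492] yawY -71.39 tilt [-3.0e-04  1.9e-03 -1.0e+00] F [-0.6  0.8 -0.4] gap 0.0852 q [-1.4   0.29  1.58  0.    1.28 -0.15]
shift [ 0.4811 -0.6557  0.1306] twist 0.4766239300237803
```

```bash
python3 - <<'E'
from h import *
goto([.5,-.15,.22]); goto([.48,.15,.22],81.3); print(state()[2].round(3))
ci=camera_info("wrist");V=ci["view"];o,p,R=state();c=-V[:3,:3].T@V[:3,3];print("cam in tool",R.T@(c-p), R.T@(-V[2,:3]))
E
```

```text
t 0.15 pos [ 0.2153 -0.6392  0.2492] yawY -71.39 tilt [-3.0e-04  1.9e-03 -1.0e+00] F [-0.6  0.8 -0.4] gap 0.0852 q [-1.4   0.29  1.58  0.    1.28 -0.15]
shift [ 0.4259 -0.3728  0.0301] twist None
t 0.15 pos [ 0.2153 -0.6392  0.2492] yawY -71.39 tilt [-3.0e-04  1.9e-03 -1.0e+00] F [-0.6  0.8 -0.4] gap 0.0852 q [-1.4   0.29  1.58  0.    1.28 -0.15]
shift [ 0.5027 -0.6635  0.0306] twist 0.4766239300237803
[[ 0.948  0.319 -0.   ]
 [ 0.319 -0.948  0.002]
 [ 0.    -0.002 -1.   ]]
cam in tool [ 0.0811136   0.00049675 -0.12233079] [-0.31356686  0.00102301  0.94956557]
```

jog_arm --rows '[{"fingers":0,"xyz":[0.426,-0.373,0.03],"twist":0.2},{"fingers":0,"xyz":[0.426,-0.373,0.03],"twist":0.2},{"fingers":0,"xyz":[0.426,-0.373,0.03],"twist":0.2},{"fingers":0,"xyz":[0.426,-0.373,0.03],"twist":0.2},{"fingers":0,"xyz":[0.426,-0.373,0.03],"twist":0.2},{"fingers":0,"xyz":[0.426,-0.373,0.03],"twist":0.2},{"fingers":0,"xyz":[0.426,-0.373,0.03],"twist":0.2},{"fingers":0,"xyz":[0.426,-0.373,0.03],"twist":0.2},{"fingers":0,"xyz":[0.426,-0.373,0.03],"twist":0.2},{"fingers":0,"xyz":[0.426,-0.373,0.03],"twist":0.2},{"fingers":0,"xyz":[0.426,-0.373,0.03],"twist":0.2},{"fingers":0,"xyz":[0.426,-0.373,0.03],"twist":0.3},{"fingers":0,"xyz":[0.503,-0.664,0.03],"twist":0.477},{"fingers":0,"xyz":[0.503,-0.664,0.03],"twist":0.477},{"fingers":0,"xyz":[0.503,-0.664,0.03],"twist":0.477},{"fingers":0,"xyz":[0.503,-0.664,0.03],"twist":0.477},{"fingers":0,"xyz":[0.503,-0.664,0.03],"twist":0.477},{"fingers":0,"xyz":[0.503,-0.664,0.03],"twist":0.477},{"fingers":0,"xyz":[0.503,-0.664,0.03],"twist":0.477},{"fingers":0,"xyz":[0.503,-0.664,0.03],"twist":0.477}]'

```text
time_s: 2.15
position: [0.4797, 0.1513, 0.22]
tcp_rot: [3.132, -0.234, -0.001]
contact_force: [1.0, -0.7, 0.2]
finger_gap: -0.0002
```

```bash
python3 - <<'E'
from h import *
from plant import grab_frame
goto([.463,.1365,.09],81.3)
ci=camera_info("wrist"); im=grab_frame("wrist")[:,:,::-1]; cv2.imwrite("pics/w1.png",im)
np.savez("w1.npz",**ci)
c,s=np.cos(np.radians(-8.7)),np.sin(np.radians(-8.7));R=np.array([[c,-s],[s,c]])
for n,l,z in(("btn",(-.045,-.036),.052),("pin",(-.038,.022),.051),("plat",(0,.022),.042)):
    w=np.array([.5123,.165])+R@l; print(n,w,proj(ci,[*w,z]))
E
```

```text
t 2.15 pos [0.4797 0.1513 0.22  ] yawY -98.53 tilt [-6.e-04 -5.e-04 -1.e+00] F [ 1.  -0.7  0.2] gap -0.0002 q [ 0.1  -0.07  2.02 -0.    1.19  1.82]
shift [-0.0143  0.0171  0.13  ] twist 0.003008877741472189
btn [0.46237239 0.13622096] [[335.09501505 199.7185305 ]]
pin [0.47806497 0.19249478] [[281.07579465 193.08669683]]
plat [0.51562774 0.18674687] [[280.76106232 156.32987098]]
```

View pics/w1.png

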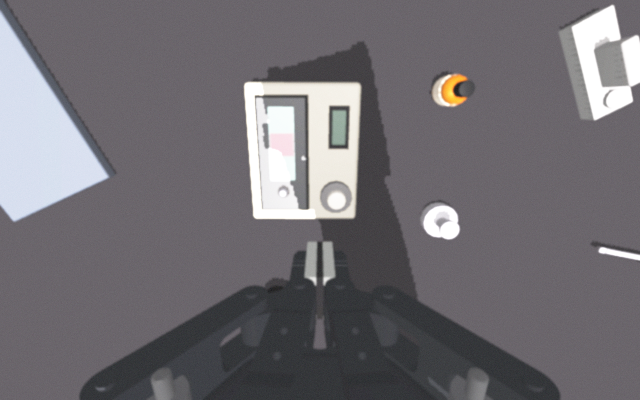

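The wrist view shows the press squarely: button about (336,200), pin about (283,192), matching the top-view prediction to 1–2 px. Refining.

```bash
python3 - <<'E'
from h import *
im=cv2.imread("pics/w1.png"); ci=dict(np.load("w1.npz"))
cv2.imwrite("pics/w1z.png",cv2.resize(im[70:230,235:370],None,fx=3.7,fy=3.7,interpolation=cv2.INTER_CUBIC))
x0,y0,x1,y1=322,182,352,218
s=im[y0:y1,x0:x1].astype(int); m=(s.min(2)>225); v,u=np.nonzero(m);p=(u.mean()+x0,v.mean()+y0);print("btn",p,m.sum(),cast(ci,p,.052)[0])
g=im.min(2);m=np.zeros(g.shape,np.uint8);m[70:230,240:368]=g[70:230,240:368]>130
m=cv2.morphologyEx(m,cv2.MORPH_CLOSE,np.ones((7,7)))
cs,_=cv2.findContours(m,cv2.RETR_EXTERNAL,cv2.CHAIN_APPROX_NONE);c=max(cs,key=cv2.contourArea)
r=cv2.minAreaRect((cast(ci,c[:,0],.034)[:,:2]*1000).astype(np.float32));print(r,[proj(ci,[a/1000,b/1000,.034])[0].round(1).tolist() for a,b in cv2.boxPoints(r)])
E
```

```text
btn (np.float64(336.4957264957265), np.float64(199.53418803418805)) 234 [0.46235562 0.13470244 0.052     ]
((511.8190612792969, 164.15261840820312), (119.7562026977539, 149.7449188232422), 81.04452514648438) [[354.6, 219.7], [361.4, 81.9], [242.6, 81.0], [252.3, 219.0]]
```

View pics/w1z.png

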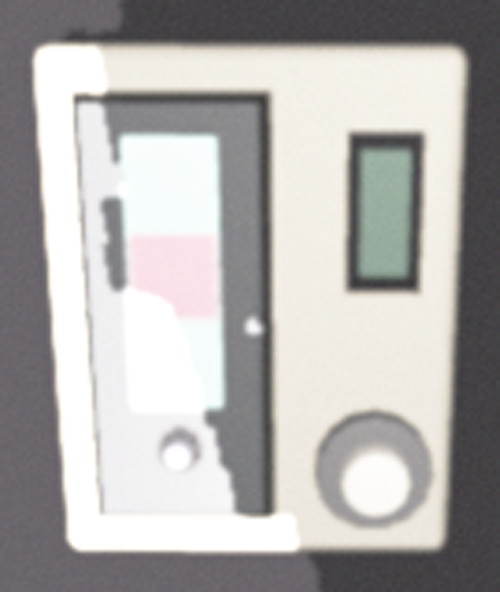

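jog_arm --rows '[{"fingers":0,"xyz":[-0.015,0.018,0.05],"twist":0},{"fingers":0,"xyz":[-0.015,0.018,0.1],"twist":0},{"fingers":0,"xyz":[-0.015,0.018,0.135],"twist":0},{"fingers":0,"xyz":[-0.015,0.018,0.144],"twist":0},{"fingers":0,"xyz":[-0.015,0.018,0.148],"twist":0},{"fingers":0,"xyz":[-0.015,0.018,0.15],"twist":0},{"fingers":0,"xyz":[-0.015,0.018,0.152],"twist":0},{"fingers":0,"xyz":[-0.015,0.018,0.152],"twist":0}]'

```text
time_s: 3.0
position: [0.4647, 0.1343, 0.0704]
tcp_rot: [3.132, -0.238, 0.008]
contact_force: [-1.0, -2.7, 3.5]
finger_gap: 0.0005
```

```bash
python3 - <<'E'
from h import *
from plant import grab_frame
goto([.4622,.1355,.064],81.3)
cv2.imwrite("pics/s2.png",cv2.resize(grab_frame("scene")[130:230,270:430,::-1],None,fx=5,fy=5,interpolation=cv2.INTER_CUBIC))
E
```

```text
t 3.0 pos [0.4647 0.1343 0.0704] yawY -98.69 tilt [ 5.e-03 -5.e-04 -1.e+00] F [-1.  -2.7  3.5] gap 0.0005 q [ 0.07  0.1   2.16 -0.    0.88  1.8 ]
shift [-0.0027 -0.0008  0.0064] twist 9.588349845142704e-05
```

View pics/s2.png

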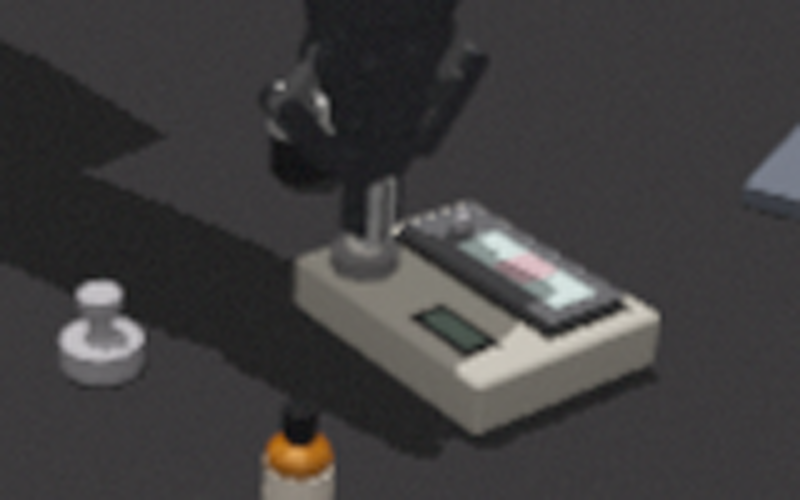

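jog_arm --rows '[{"fingers":0,"xyz":[0,0,0.002],"twist":0},{"fingers":0,"xyz":[0,0,0.004],"twist":0},{"fingers":0,"xyz":[0,0,0.006],"twist":0},{"fingers":0,"xyz":[0,0,0.006],"twist":0}]'

```text
time_s: 3.45
position: [0.4651, 0.1345, 0.0684]
tcp_rot: [3.131, -0.236, 0.002]
contact_force: [-12.5, -5.1, 35.0]
finger_gap: -0.0
```

```bash
python3 - <<'E'
from h import *
goto([.4622,.1355,.064],81.3)
E
```

```text
t 3.45 pos [0.4651 0.1345 0.0684] yawY -98.63 tilt [ 9.0e-04 -1.4e-03 -1.0e+00] F [-12.5  -5.1  35. ] gap -0.0 q [ 0.07  0.11  2.16 -0.    0.88  1.8 ]
shift [-0.003  -0.0005  0.0044] twist 0.001177606623671646
```

```bash
python3 - <<'E'
from h import *
from plant import grab_frame
cv2.imwrite("pics/s3.png",cv2.resize(grab_frame("scene")[150:210,320:390,::-1],None,fx=9,fy=9,interpolation=cv2.INTER_CUBIC))
cv2.imwrite("pics/w3.png",cv2.resize(grab_frame("wrist")[:,:,::-1],None,fx=1.25,fy=1.25))
ci=camera_info("scene")
for z in (.034,.046,.052): print(proj(ci,[.4622,.1355,z]))
print(proj(ci,[.4651,.1345,.0494]),proj(ci,[.4651,.1345,.046]))
E
```

```text
[[342.69646435 182.59849114]]
[[342.89164652 178.50641662]]
[[342.99022385 176.43945455]]
[[343.49448401 177.8664645 ]] [[343.43750686 179.03793405]]
```

View pics/s3.png

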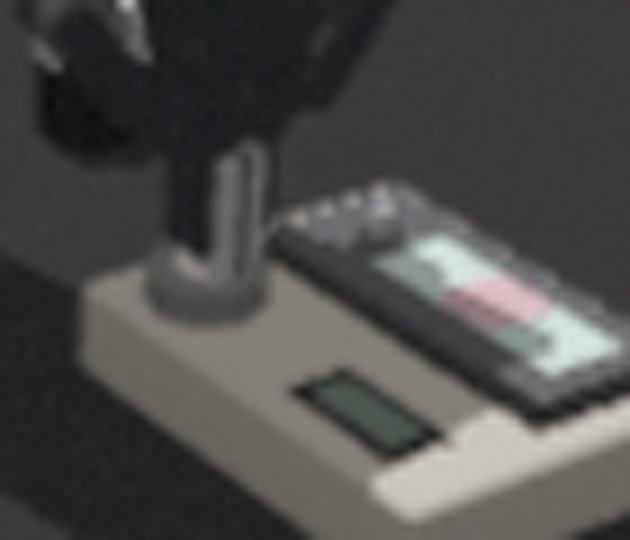

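View pics/w3.png

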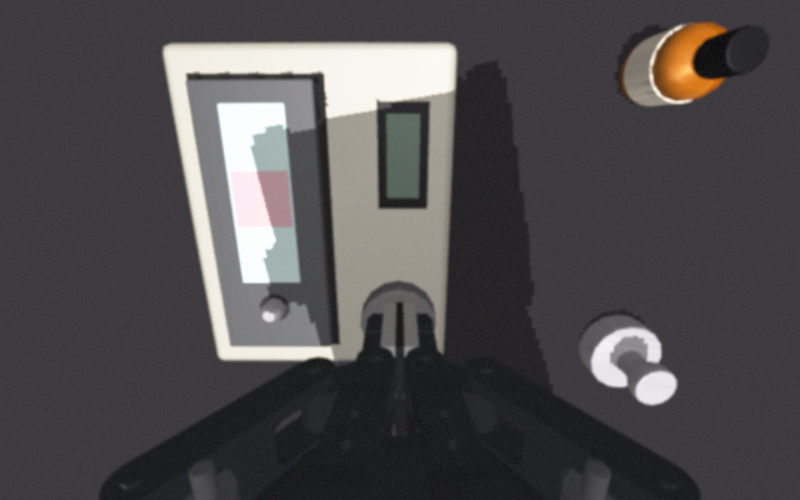

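jog_arm --rows '[{"fingers":0,"xyz":[-0.002,0,-0.006],"twist":0},{"fingers":0,"xyz":[-0.002,0,-0.008],"twist":0},{"fingers":0,"xyz":[-0.002,0,-0.008],"twist":0}]'

```text
time_s: 3.85
position: [0.4625, 0.1353, 0.0717]
tcp_rot: [-3.131, 0.239, -0.008]
contact_force: [1.4, -0.0, 3.5]
finger_gap: 0.0003
```

jog_arm --rows '[{"fingers":0,"xyz":[0,0,-0.002],"twist":0},{"fingers":0,"xyz":[0,0,-0.002],"twist":0}]'

```text
time_s: 4.05
position: [0.4611, 0.1352, 0.0724]
tcp_rot: [-3.132, 0.239, -0.001]
contact_force: [1.6, 0.3, 2.0]
finger_gap: -0.0002
```

jog_arm --rows '[{"fingers":0,"xyz":[0,0,-0.002],"twist":0},{"fingers":0,"xyz":[0,0,-0.002],"twist":0}]'

```text
time_s: 4.25
position: [0.4602, 0.135, 0.074]
tcp_rot: [-3.132, 0.239, 0.002]
contact_force: [1.3, -0.0, 1.8]
finger_gap: -0.0001
```

jog_arm --rows '[{"fingers":0,"xyz":[0,0,-0.004],"twist":0},{"fingers":0,"xyz":[0,0,-0.004],"twist":0}]'

```text
time_s: 4.45
position: [0.4597, 0.1348, 0.0778]
tcp_rot: [3.132, -0.239, -0.004]
contact_force: [0.3, -0.6, -0.4]
finger_gap: -0.0
```

```bash
python3 - <<'E'
from h import *
from plant import grab_frame
goto([.4622,.1355,.064],81.3)
o,p,R=state();ci=camera_info("wrist");im=grab_frame("wrist")[:,:,::-1]
for dz in(.019,.0224):print([proj(ci,p+R@[x,y,dz])[0].round(1).tolist() for x in(-.011,.011) for y in(-.0,.01)])
cv2.imwrite("pics/w4.png",cv2.resize(im[200:330,250:390],None,fx=4.5,fy=4.5,interpolation=cv2.INTER_CUBIC))
cv2.imwrite("pics/s4.png",cv2.resize(grab_frame("scene")[150:210,320:390,::-1],None,fx=9,fy=9,interpolation=cv2.INTER_CUBIC))
cs=camera_info("scene")
for dz in(.019,.0224):print(proj(cs,p+R@[.011,0,dz]))
E
```

```text
t 4.45 pos [0.4597 0.1348 0.0778] yawY -98.71 tilt [-2.5e-03 -3.0e-04 -1.0e+00] F [ 0.3 -0.6 -0.4] gap -0.0 q [ 0.07  0.08  2.17 -0.    0.9   1.8 ]
shift [ 0.0024 -0.001   0.0138] twist -0.00019146979160341755
[[318.7, 274.9], [336.1, 274.9], [318.7, 240.3], [336.9, 240.3]]
[[318.7, 271.6], [335.8, 271.6], [318.7, 237.6], [336.5, 237.6]]
[[344.8338015  175.52523572]]
[[344.77093627 176.71160615]]
```

View pics/w4.png

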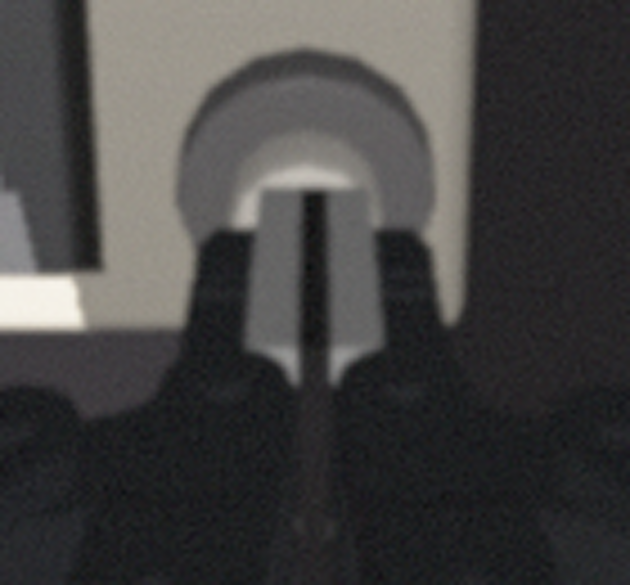

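View pics/s4.png

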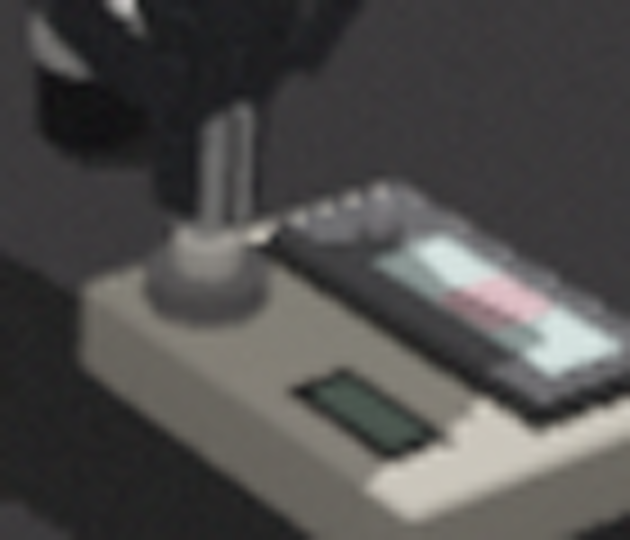

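```bash
python3 - <<'E'
from h import *
o,p,R=state();ci=camera_info("wrist")
f=lambda u,v:(u/4.5+250,v/4.5+200)
b=cast(ci,f(305,50),.034)[0];print("collar bottom far",b, np.hypot(*(b[:2]-[.4622,.1355])))
for z in(.036,.038,.040,.042,.044,.046,.049):print(z,proj(ci,[b[0],b[1],z])[0],(proj(ci,[b[0],b[1],z])[0][1]-200)*4.5, "btn near inner", )
ax=np.array([np.cos(np.radians(-8.8)),np.sin(np.radians(-8.8))])
for z in(.046,.049,.052):
  q=np.array([.4622,.1355])+.01*ax; print("btn far rim z",z,(proj(ci,[*q,z])[0]-[250,200])*4.5)
E
```

```text
collar bottom far [0.47841234 0.13256588 0.034     ] 0.016475706121757937
0.036 [317.76446723 212.25989629] 55.169533297485756 btn near inner
0.038 [317.7508661  213.43381745] 60.45217852501301 btn near inner
0.04 [317.7369648 214.633707 ] 65.85168150328167 btn near inner
0.042 [317.7227533  215.86043443] 71.37195494294512 btn near inner
0.044 [317.70822111 217.11490841] 77.0170878232194 btn near inner
0.046 [317.69335729 218.39807898] 82.7913554086699 btn near inner
0.049 [317.67041454 220.37882757] 91.7047240857514 btn near inner
btn far rim z 0.046 [301.44181518 128.52413464]
btn far rim z 0.049 [301.28513073 138.11416642]
btn far rim z 0.052 [301.12296817 148.04033857]
```

```bash
python3 - <<'E'
from h import *
goto([.46,.135,.18]);goto([.50,-.175,.20],110.28)
E
```

```text
t 4.55 pos [0.4598 0.1348 0.0777] yawY -98.72 tilt [-2.2e-03 -2.0e-04 -1.0e+00] F [-0.6  0.1 -0.5] gap -0.0001 q [ 0.07  0.08  2.17 -0.    0.9   1.8 ]
shift [-0.     -0.0002 -0.1023] twist None
t 4.55 pos [0.4598 0.1348 0.0777] yawY -98.72 tilt [-2.2e-03 -2.0e-04 -1.0e+00] F [-0.6  0.1 -0.5] gap -0.0001 q [ 0.07  0.08  2.17 -0.    0.9   1.8 ]
shift [ 0.0865  0.3002 -0.1223] twist -0.5061185130781214
```

jog_arm --rows '[{"fingers":0,"xyz":[0,0,-0.05],"twist":0},{"fingers":0,"xyz":[0,0,-0.1],"twist":0},{"fingers":0.5,"xyz":[0.087,0.3,-0.122],"twist":-0.506},{"fingers":0.5,"xyz":[0.087,0.3,-0.122],"twist":-0.506},{"fingers":0.5,"xyz":[0.087,0.3,-0.122],"twist":-0.506},{"fingers":0.5,"xyz":[0.087,0.3,-0.122],"twist":-0.506},{"fingers":0.5,"xyz":[0.087,0.3,-0.122],"twist":-0.506},{"fingers":0.5,"xyz":[0.087,0.3,-0.122],"twist":-0.506},{"fingers":0.5,"xyz":[0.087,0.3,-0.122],"twist":-0.506},{"fingers":0.5,"xyz":[0.087,0.3,-0.122],"twist":-0.506},{"fingers":0.5,"xyz":[0.087,0.3,-0.122],"twist":-0.506},{"fingers":0.5,"xyz":[0.087,0.3,-0.122],"twist":-0.506}]'

```text
time_s: 5.75
position: [0.5006, -0.1736, 0.1995]
tcp_rot: [-3.091, -0.554, 0.002]
contact_force: [-0.7, 1.9, 0.3]
finger_gap: 0.0427
```

```bash
python3 - <<'E'
from h import *
from plant import grab_frame
goto([.5586,-.164,.1],110.28)
ci=camera_info("wrist"); im=grab_frame("wrist")[:,:,::-1]; cv2.imwrite("pics/w5.png",im)
np.savez("w5.npz",**ci)
g=im.min(2);print(proj(ci,[.5586,-.1639,.018]))
E
```

```text
t 5.75 pos [ 0.5006 -0.1736  0.1995] yawY -69.68 tilt [-0.0016  0.0013 -1.    ] F [-0.7  1.9  0.3] gap 0.0427 q [-0.53  0.02  1.98  0.    1.15  0.69]
shift [0.0578 0.0113 0.0994] twist 0.0007008884660421172
[[329.49349361 129.06951773]]
```

View pics/w5.png

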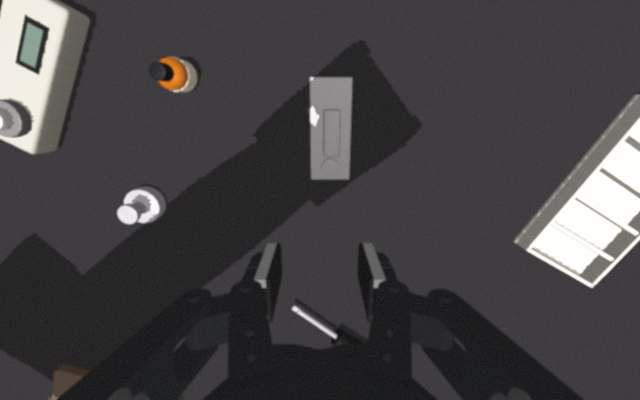

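The wrist shows the plate at (331,128), boss end towards the robot, aligned with the image.

```bash
python3 - <<'E'
from h import *
im=cv2.imread("pics/w5.png"); ci=dict(np.load("w5.npz"))
g=im.min(2);m=np.zeros(g.shape,np.uint8);m[60:200,290:370]=g[60:200,290:370]>85
m=cv2.morphologyEx(m,cv2.MORPH_OPEN,np.ones((3,3)))
cs,_=cv2.findContours(m,cv2.RETR_EXTERNAL,cv2.CHAIN_APPROX_NONE);c=max(cs,key=cv2.contourArea)
for z in(.018,.010):
  r=cv2.minAreaRect((cast(ci,c[:,0],z)[:,:2]*1000).astype(np.float32));print(z,r,[proj(ci,[a/1000,b/1000,z])[0].round(1).tolist() for a,b in cv2.boxPoints(r)])
cv2.imwrite("pics/w5z.png",cv2.resize(im[65:195,295:370],None,fx=4.5,fy=4.5,interpolation=cv2.INTER_CUBIC))
E
```

```text
0.018 ((557.552978515625, -164.62664794921875), (104.63567352294922, 43.182777404785156), 20.275976181030273) [[309.6, 179.0], [348.8, 179.0], [352.3, 76.1], [308.5, 76.0]]
0.01 ((557.0397338867188, -165.11582946777344), (107.39143371582031, 44.32005310058594), 20.275964736938477) [[309.6, 179.0], [348.8, 179.0], [352.3, 76.1], [308.5, 76.0]]
```

View pics/w5z.png

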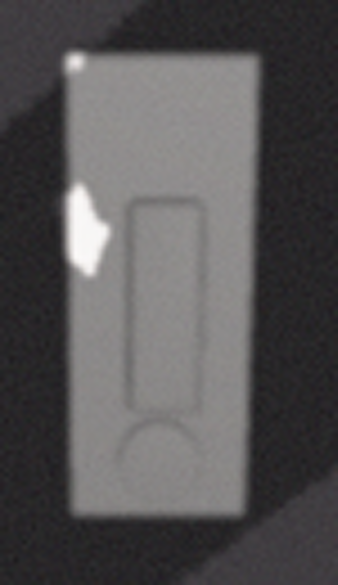

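jog_arm --rows '[{"fingers":0.5,"xyz":[0.057,0.0115,0.04],"twist":0},{"fingers":0.5,"xyz":[0.057,0.0115,0.07],"twist":0},{"fingers":0.5,"xyz":[0.057,0.0115,0.1],"twist":0},{"fingers":0.5,"xyz":[0.057,0.0115,0.12],"twist":0},{"fingers":0.5,"xyz":[0.057,0.0115,0.12],"twist":0},{"fingers":0.5,"xyz":[0.057,0.0115,0.12],"twist":0}]'

```text
time_s: 6.4
position: [0.5587, -0.1648, 0.0805]
tcp_rot: [-3.092, -0.555, 0.001]
contact_force: [0.8, 0.2, 0.3]
finger_gap: 0.0429
```

```bash
python3 - <<'E'
from h import *
from plant import grab_frame
goto([.5576,-.1646,.044],110.28)
ci=camera_info("wrist"); im=grab_frame("wrist")[:,:,::-1]; cv2.imwrite("pics/w6.png",im)
np.savez("w6.npz",**ci)
print(proj(ci,[.5576,-.1646,.05]))
E
```

```text
t 6.4 pos [ 0.5587 -0.1648  0.0805] yawY -69.64 tilt [-4.e-04  3.e-04 -1.e+00] F [0.8 0.2 0.3] gap 0.0429 q [-0.46  0.28  1.92  0.    0.94  0.75]
shift [-0.001  -0.0005  0.0365] twist 0.0013932454077784707
[[317.36257308 249.23911593]]
```

View pics/w6.png

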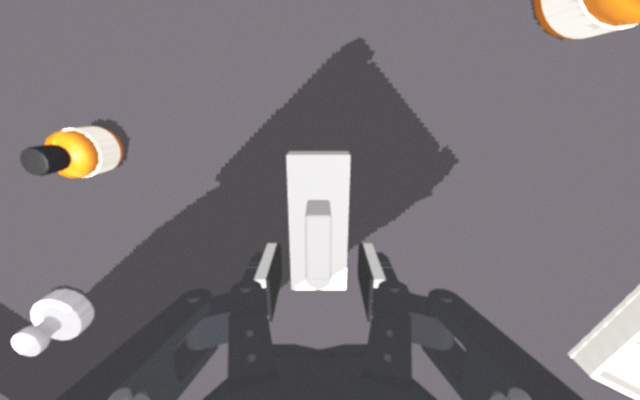

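Rib is centred between the pads (318 vs 321 px). Descend and grip.

jog_arm --rows '[{"fingers":0.5,"xyz":[-0.001,0,0.02],"twist":0},{"fingers":0.5,"xyz":[-0.001,0,0.036],"twist":0},{"fingers":0.5,"xyz":[-0.001,0,0.036],"twist":0},{"fingers":0,"xyz":[-0.001,0,0.036],"twist":0},{"fingers":0,"xyz":[-0.001,0,0.036],"twist":0},{"fingers":0,"xyz":[-0.001,0,0.036],"twist":0},{"fingers":0,"xyz":[-0.001,0,0.036],"twist":0},{"fingers":0,"xyz":[-0.001,0,0.036],"twist":0}]'

```text
time_s: 7.25
position: [0.5585, -0.1666, 0.0455]
tcp_rot: [3.091, 0.553, 0.003]
contact_force: [-1.1, 1.0, 4.6]
finger_gap: 0.0147
```

```bash
python3 - <<'E'
from h import *
from plant import grab_frame
goto([.5576,-.1646,.044],110.28)
ci=camera_info("wrist"); im=grab_frame("wrist")[:,:,::-1]; cv2.imwrite("pics/w7.png",im)
np.savez("w7.npz",**ci)
E
```

```text
t 7.25 pos [ 0.5585 -0.1666  0.0455] yawY -69.73 tilt [ 1.8e-03 -8.0e-04 -1.0e+00] F [-1.1  1.   4.6] gap 0.0147 q [-0.46  0.34  1.93  0.    0.87  0.75]
shift [-0.0002 -0.0022  0.0015] twist -0.00021734695531655152
```

View pics/w7.png

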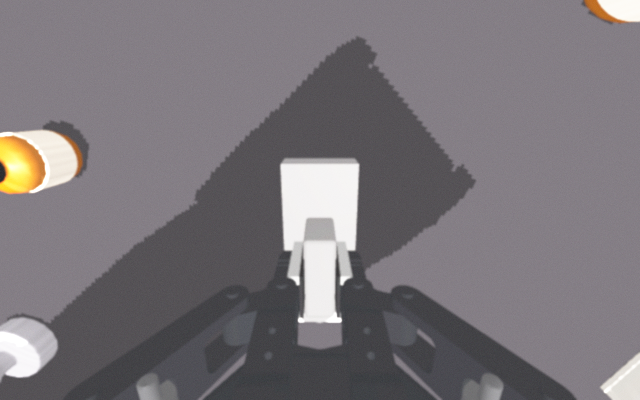

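```bash
python3 - <<'E'
from h import *
im=cv2.imread("pics/w7.png");ci=dict(np.load("w7.npz"));o,p,R=state()
g=im.min(2);print(g[150:170,320], g[200,270:370])
q=cast(ci,[[283,160],[357,160],[320,160],[285,240],[355,240]],.018);L=(q-p)@R;print(L.round(4))
goto([.5576,-.1646,.15])
E
```

```text
[ 80  85  81  84  86  82  85 102 134 160 172 172 175 195 229 241 243 244
 243 243] [ 84  81  81  80  82  78  82  80  83  85  85 135 197 234 241 241 241 242
 241 243 242 242 241 241 242 242 242 242 242 242 243 242 242 242 242 242
 243 243 242 243 242 242 243 242 242 242 242 244 242 242 243 243 243 242
 243 243 242 244 243 243 244 243 244 243 244 244 244 244 242 244 243 243
 243 244 243 244 243 244 243 243 243 243 244 243 243 242 230 170 101  81
  82  84  83  83  84  83  83  79  83  78]
[[ 0.0537 -0.0187  0.0275]
 [ 0.0536  0.0207  0.0276]
 [ 0.0536  0.001   0.0276]
 [ 0.0067 -0.0194  0.0275]
 [ 0.0067  0.0215  0.0275]]
t 7.3 pos [ 0.5585 -0.1666  0.0455] yawY -69.73 tilt [ 1.8e-03 -8.0e-04 -1.0e+00] F [-0.3  0.7  4.9] gap 0.0148 q [-0.46  0.34  1.93  0.    0.87  0.75]
shift [-0.     -0.002  -0.1045] twist None
```

```bash
python3 - <<'E'
from h import *
ci=dict(np.load("w1.npz"));print("pin w",cast(ci,[282.8,191.6],.051));print("pin top",cast(camera_info("top"),[246.4,218.75],.051))
c,s=np.cos(np.radians(-8.8)),np.sin(np.radians(-8.8));print(np.array([.5121,.1646])+np.array([[c,-s],[s,c]])@[-.038,.022])
goto([.5154,.1862,.125],81.2)
E
```

```text
pin w [[0.47942515 0.19035376 0.051     ]]
pin top [[0.47793332 0.19121423 0.051     ]]
[0.47791301 0.19215449]
t 7.3 pos [ 0.5585 -0.1666  0.0455] yawY -69.73 tilt [ 1.8e-03 -8.0e-04 -1.0e+00] F [-0.3  0.7  4.9] gap 0.0148 q [-0.46  0.34  1.93  0.    0.87  0.75]
shift [ 0.0819 -0.3458 -0.0799] twist 0.5073354468819666
```

jog_arm --rows '[{"fingers":0,"xyz":[0,0,-0.02],"twist":0},{"fingers":0,"xyz":[0,0,-0.05],"twist":0},{"fingers":0,"xyz":[0,0,-0.08],"twist":0},{"fingers":0,"xyz":[0.005,-0.02,-0.08],"twist":0.05},{"fingers":0,"xyz":[0.015,-0.06,-0.08],"twist":0.1},{"fingers":0,"xyz":[0.024,-0.1,-0.08],"twist":0.15},{"fingers":0,"xyz":[0.033,-0.14,-0.08],"twist":0.21},{"fingers":0,"xyz":[0.043,-0.18,-0.08],"twist":0.27},{"fingers":0,"xyz":[0.052,-0.22,-0.08],"twist":0.33},{"fingers":0,"xyz":[0.062,-0.26,-0.08],"twist":0.39},{"fingers":0,"xyz":[0.071,-0.3,-0.08],"twist":0.45},{"fingers":0,"xyz":[0.079,-0.33,-0.08],"twist":0.49},{"fingers":0,"xyz":[0.082,-0.343,-0.08],"twist":0.507},{"fingers":0,"xyz":[0.082,-0.345,-0.08],"twist":0.507},{"fingers":0,"xyz":[0.082,-0.345,-0.08],"twist":0.507},{"fingers":0,"xyz":[0.082,-0.345,-0.08],"twist":0.507}]'

```text
time_s: 8.9
position: [0.5149, 0.1849, 0.1237]
tcp_rot: [3.132, -0.241, -0.002]
contact_force: [0.6, -0.1, -3.0]
finger_gap: 0.015
```

```bash
python3 - <<'E'
from h import *
from plant import grab_frame
goto([.5158,.1857,.1],81.2)
ci=camera_info("wrist"); im=grab_frame("wrist")[:,:,::-1]; cv2.imwrite("pics/w8.png",im)
np.savez("w8.npz",**ci)
im=grab_frame("top")[:,:,::-1];cv2.imwrite("pics/t8.png",im);cv2.imwrite("pics/t8z.png",cv2.resize(im[150:270,200:340],None,fx=5,fy=5,interpolation=cv2.INTER_CUBIC))
E
```

```text
t 8.9 pos [0.5149 0.1849 0.1237] yawY -98.81 tilt [-1.e-03 -5.e-04 -1.e+00] F [ 0.6 -0.1 -3. ] gap 0.015 q [ 0.16  0.15  1.99 -0.    1.01  1.88]
shift [ 0.0008 -0.0009  0.0237] twist -0.00022317444947670128
```

View pics/w8.png

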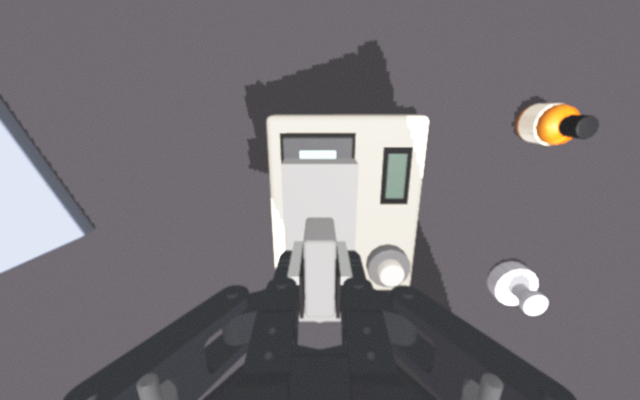

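View pics/t8z.png

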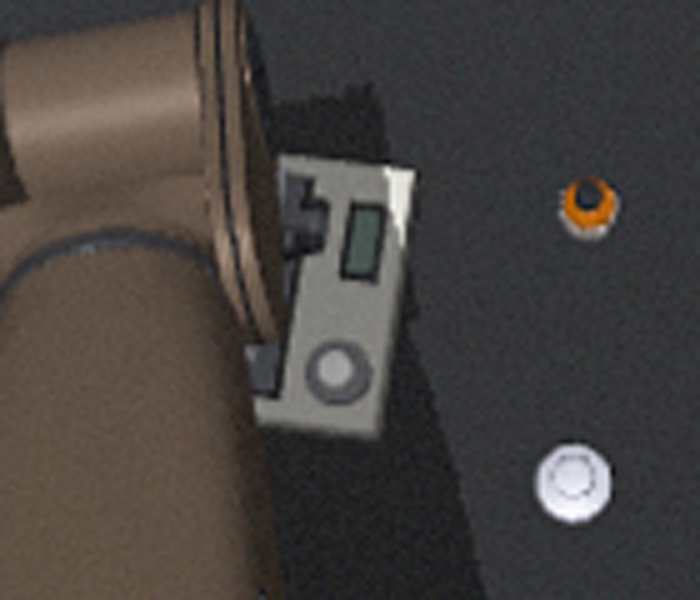

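```bash
python3 - <<'E'
from h import *
im=cv2.imread("pics/w8.png");ci=dict(np.load("w8.npz"));o,p,R=state()
cv2.imwrite("pics/w8z.png",cv2.resize(im[105:300,260:435],None,fx=3,fy=3,interpolation=cv2.INTER_CUBIC))
g=im.min(2).astype(int)
print("col320",list(enumerate(g[110:175,300],110)))
for r in(140,150):print(r,list(zip(range(264,300),g[r,264:300])),list(zip(range(345,365),g[r,345:365])))
for r in (190,210):print(r,list(zip(range(268,292),g[r,268:292])),list(zip(range(350,365),g[r,350:365])))
E
```

```text
col320 [(110, np.int64(74)), (111, np.int64(67)), (112, np.int64(70)), (113, np.int64(82)), (114, np.int64(117)), (115, np.int64(165)), (116, np.int64(194)), (117, np.int64(216)), (118, np.int64(225)), (119, np.int64(228)), (120, np.int64(231)), (121, np.int64(234)), (122, np.int64(235)), (123, np.int64(235)), (124, np.int64(234)), (125, np.int64(235)), (126, np.int64(235)), (127, np.int64(234)), (128, np.int64(235)), (129, np.int64(235)), (130, np.int64(235)), (131, np.int64(228)), (132, np.int64(189)), (133, np.int64(123)), (134, np.int64(74)), (135, np.int64(60)), (136, np.int64(75)), (137, np.int64(90)), (138, np.int64(115)), (139, np.int64(133)), (140, np.int64(139)), (141, np.int64(141)), (142, np.int64(138)), (143, np.int64(134)), (144, np.int64(136)), (145, np.int64(139)), (146, np.int64(138)), (147, np.int64(136)), (148, np.int64(138)), (149, np.int64(148)), (150, np.int64(192)), (151, np.int64(239)), (152, np.int64(248)), (153, np.int64(247)), (154, np.int64(246)), (155, np.int64(246)), (156, np.int64(245)), (157, np.int64(240)), (158, np.int64(213)), (159, np.int64(173)), 
[... 3820 characters left out ...]
, np.int64(255)), (276, np.int64(255)), (277, np.int64(254)), (278, np.int64(244)), (279, np.int64(233)), (280, np.int64(232)), (281, np.int64(234)), (282, np.int64(229)), (283, np.int64(224)), (284, np.int64(222)), (285, np.int64(222)), (286, np.int64(222)), (287, np.int64(222)), (288, np.int64(224)), (289, np.int64(222)), (290, np.int64(222)), (291, np.int64(220))] [(350, np.int64(223)), (351, np.int64(224)), (352, np.int64(222)), (353, np.int64(224)), (354, np.int64(224)), (355, np.int64(225)), (356, np.int64(225)), (357, np.int64(230)), (358, np.int64(233)), (359, np.int64(232)), (360, np.int64(232)), (361, np.int64(232)), (362, np.int64(232)), (363, np.int64(232)), (364, np.int64(232))]
```

View pics/w8z.png

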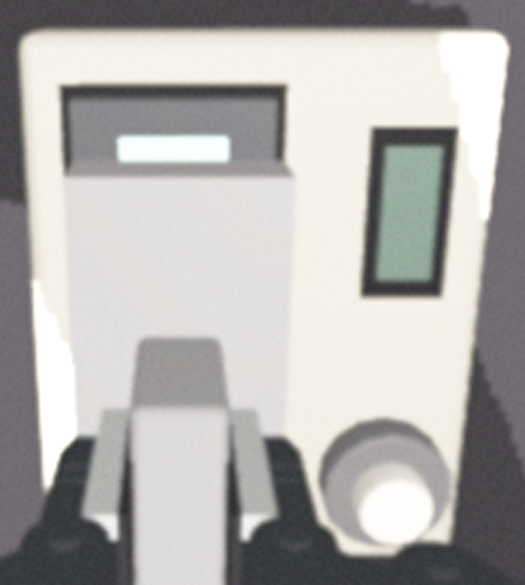

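```bash
python3 - <<'E'
from h import *
ci=dict(np.load("w8.npz"));o,p,R=state()
L=lambda uv,z:print(uv,z,((cast(ci,uv,z)[0]-p)@R).round(4))
for uv in([282.6,140],[352.3,140],[283,150],[351.8,150],[316,138]):L(uv,.042)
for uv in([279.9,140],[355,140],[316,133]):L(uv,.036)
for uv in([267.5,140],[316,115]):L(uv,.034)
zt=p[2]-.0455
for uv in([300,158.5],):L(uv,zt)
for uv in([300,163.5],[281.5,200],[357,200]):L(uv,zt+.018)
E
```

```text
[282.6, 140] 0.042 [ 0.0579 -0.0257  0.082 ]
[352.3, 140] 0.042 [0.0579 0.0236 0.0821]
[283, 150] 0.042 [ 0.0508 -0.0257  0.082 ]
[351.8, 150] 0.042 [0.0509 0.0235 0.0821]
[316, 138] 0.042 [ 0.0593 -0.0021  0.0821]
[279.9, 140] 0.036 [ 0.0572 -0.0284  0.088 ]
[355, 140] 0.036 [0.0572 0.0263 0.0881]
[316, 133] 0.036 [ 0.0622 -0.0021  0.088 ]
[267.5, 140] 0.034 [ 0.057  -0.0378  0.09  ]
[316, 115] 0.034 [ 0.0746 -0.0021  0.09  ]
[300, 158.5] 0.07857339505169254 [ 0.0512 -0.0112  0.0455]
[300, 163.5] 0.09657339505169255 [ 0.0517 -0.01    0.0275]
[281.5, 200] 0.09657339505169255 [ 0.0313 -0.0207  0.0275]
[357, 200] 0.09657339505169255 [0.0313 0.0211 0.0275]
```

jog_arm --rows '[{"fingers":0,"xyz":[0,-0.001,0.01],"twist":0},{"fingers":0,"xyz":[0,-0.001,0.02],"twist":0},{"fingers":0,"xyz":[0,-0.001,0.023],"twist":0},{"fingers":0,"xyz":[0,-0.001,0.023],"twist":0},{"fingers":0,"xyz":[0,-0.001,0.023],"twist":0}]'

```text
time_s: 9.5
position: [0.5153, 0.1868, 0.1011]
tcp_rot: [3.132, -0.24, -0.0]
contact_force: [-0.4, 0.3, -2.9]
finger_gap: 0.0149
```

```bash
python3 - <<'E'
from h import *
from plant import grab_frame
goto([.5158,.1857,.0875],81.2)
ci=camera_info("wrist"); im=grab_frame("wrist")[:,:,::-1]; cv2.imwrite("pics/w9.png",im)
np.savez("w9.npz",**ci)
cv2.imwrite("pics/w9z.png",cv2.resize(im[85:300,250:450],None,fx=2.7,fy=2.7,interpolation=cv2.INTER_CUBIC))
g=im.min(2).astype(int)
print(g[95:165,300].tolist())
for r in(115,120,125):print(r,g[r,265:290].tolist(),g[r,350:372].tolist())
E
```

```text
t 9.5 pos [0.5153 0.1868 0.1011] yawY -98.78 tilt [-3.e-04 -0.e+00 -1.e+00] F [-0.4  0.3 -2.9] gap 0.0149 q [0.16 0.18 2.   0.   0.96 1.89]
shift [0.0007 0.001  0.0136] twist 0.0003450796939117101
[70, 73, 66, 73, 71, 70, 68, 70, 69, 69, 69, 69, 70, 72, 68, 72, 71, 67, 69, 81, 118, 155, 186, 205, 219, 222, 228, 230, 233, 234, 233, 234, 235, 234, 234, 234, 233, 235, 235, 234, 223, 156, 90, 67, 66, 71, 90, 113, 131, 135, 135, 136, 135, 135, 137, 138, 137, 138, 135, 141, 157, 188, 209, 191, 166, 150, 150, 155, 171, 202]
115 [70, 69, 70, 76, 79, 85, 90, 98, 107, 113, 116, 114, 113, 115, 116, 114, 114, 111, 116, 113, 112, 113, 112, 115, 115] [112, 114, 113, 114, 117, 113, 115, 113, 111, 114, 111, 111, 115, 116, 114, 113, 117, 114, 115, 112, 117, 112]
120 [201, 214, 221, 223, 224, 224, 225, 225, 225, 223, 224, 225, 224, 221, 223, 223, 223, 223, 224, 226, 224, 222, 222, 224, 224] [224, 225, 225, 223, 224, 223, 224, 223, 225, 225, 224, 225, 223, 225, 223, 225, 222, 224, 225, 225, 224, 223]
125 [216, 223, 230, 235, 235, 232, 234, 234, 234, 233, 234, 233, 234, 234, 234, 235, 233, 235, 234, 235, 234, 234, 234, 233, 235] [235, 235, 234, 234, 233, 235, 233, 232, 233, 233, 232, 233, 232, 232, 233, 233, 232, 233, 232, 232, 232, 234]
```

View pics/w9z.png

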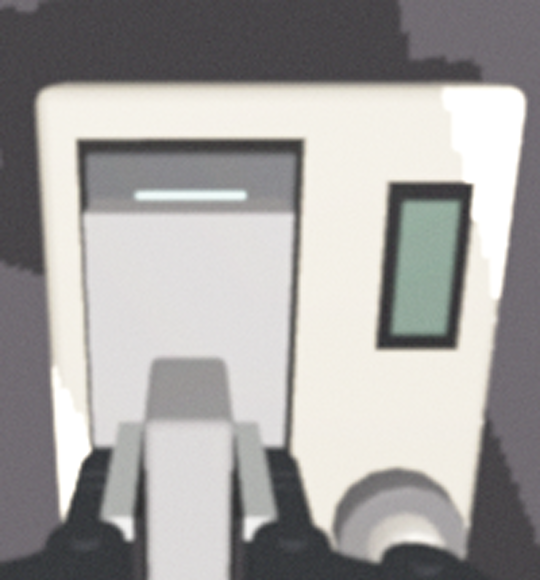

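```bash
python3 - <<'E'
from h import *
ci=dict(np.load("w9.npz"));im=cv2.imread("pics/w9.png");g=im.min(2).astype(int);o,p,R=state()
for r in(145,148,151):print(r,g[r,276:292].tolist(),g[r,350:364].tolist())
for r in(175,200):print(r,g[r,276:292].tolist(),g[r,350:366].tolist())
L=lambda uv,z:print(uv,z,((cast(ci,uv,z)[0]-p)@R).round(4))
L([316,141.8],.042);L([316,116],.034)
zt=p[2]-.0455
L([300,157.5],zt);L([300,163.5],zt+.018)
E
```

```text
145 [234, 222, 165, 100, 71, 87, 117, 134, 138, 134, 135, 138, 138, 137, 135, 135] [140, 138, 138, 140, 139, 140, 142, 139, 127, 101, 78, 91, 160, 221]
148 [232, 220, 166, 99, 67, 87, 118, 131, 136, 134, 138, 134, 132, 137, 134, 136] [137, 140, 140, 138, 138, 136, 139, 135, 124, 97, 75, 98, 168, 224]
151 [232, 226, 185, 116, 72, 87, 115, 135, 131, 133, 136, 135, 137, 135, 133, 135] [140, 138, 139, 139, 138, 142, 139, 137, 121, 94, 73, 102, 168, 224]
175 [234, 232, 227, 194, 149, 165, 211, 220, 221, 222, 221, 221, 220, 220, 222, 222] [225, 224, 225, 222, 223, 224, 222, 205, 151, 99, 105, 171, 221, 231, 232, 230]
200 [232, 232, 232, 230, 207, 157, 165, 208, 221, 223, 220, 221, 221, 220, 220, 221] [223, 222, 223, 222, 220, 221, 203, 152, 99, 117, 180, 225, 232, 232, 232, 232]
[316, 141.8] 0.042 [ 0.0595 -0.0016  0.0595]
[316, 116] 0.034 [ 0.0748 -0.0017  0.0675]
[300, 157.5] 0.055959129551777106 [ 0.052  -0.011   0.0455]
[300, 163.5] 0.07395912955177711 [ 0.0519 -0.0098  0.0275]
```

jog_arm --rows '[{"fingers":0,"xyz":[0,0,0.003],"twist":0},{"fingers":0,"xyz":[0,0,0.006],"twist":0},{"fingers":0,"xyz":[0,0,0.009],"twist":0},{"fingers":0,"xyz":[0,0,0.011],"twist":0},{"fingers":0,"xyz":[0,0,0.013],"twist":0},{"fingers":0,"xyz":[0,0,0.013],"twist":0},{"fingers":0,"xyz":[0,0,0.013],"twist":0}]'

```text
time_s: 10.25
position: [0.5153, 0.1868, 0.0883]
tcp_rot: [-3.132, 0.24, 0.0]
contact_force: [0.1, 0.3, -2.8]
finger_gap: 0.0148
```

```bash
python3 - <<'E'
from h import *
goto([.5158,.1857,.0825],81.2)
E
```

```text
t 10.25 pos [0.5153 0.1868 0.0883] yawY -98.78 tilt [-1.e-04  0.e+00 -1.e+00] F [ 0.1  0.3 -2.8] gap 0.0148 q [0.16 0.2  2.   0.   0.94 1.89]
shift [0.0007 0.001  0.0058] twist 0.0003576590891003614
```

jog_arm --rows '[{"fingers":0,"xyz":[0,0,0.002],"twist":0},{"fingers":0,"xyz":[0,0,0.004],"twist":0},{"fingers":0,"xyz":[0,0,0.006],"twist":0},{"fingers":0,"xyz":[0,0,0.007],"twist":0},{"fingers":0,"xyz":[0,0,0.007],"twist":0},{"fingers":0,"xyz":[0,0,0.007],"twist":0}]'

```text
time_s: 10.85
position: [0.5157, 0.187, 0.0828]
tcp_rot: [-3.132, 0.24, -0.001]
contact_force: [-3.4, -0.1, 7.3]
finger_gap: 0.0148
```

```bash
python3 - <<'E'
from h import *
goto([.5158,.1857,.0825],81.2)
E
```

```text
t 10.85 pos [0.5157 0.187  0.0828] yawY -98.77 tilt [ 4.e-04 -0.e+00 -1.e+00] F [-3.4 -0.1  7.3] gap 0.0148 q [ 0.16  0.21  2.   -0.    0.93  1.89]
shift [0.0003 0.0012 0.0003] twist 0.00056519519336769
```

jog_arm --rows '[{"fingers":0,"xyz":[0,0,0.001],"twist":0},{"fingers":0,"xyz":[0,0,0.002],"twist":0},{"fingers":0,"xyz":[0,0,0.0025],"twist":0},{"fingers":0,"xyz":[0,0,0.0025],"twist":0},{"fingers":0,"xyz":[0,0,0.0025],"twist":0},{"fingers":0,"xyz":[0,0,0.0025],"twist":0}]'

```text
time_s: 11.45
position: [0.5158, 0.187, 0.0824]
tcp_rot: [3.132, -0.24, -0.001]
contact_force: [-9.3, -1.6, 17.4]
finger_gap: 0.0146
```

```bash
python3 - <<'E'
from h import *
from plant import grab_frame
goto([.5158,.1857,.0825],81.2)
im=grab_frame("wrist")[:,:,::-1]
cv2.imwrite("pics/w10.png",im)
cv2.imwrite("pics/s10.png",cv2.resize(grab_frame("scene")[140:220,320:420,::-1],None,fx=8,fy=7,interpolation=cv2.INTER_CUBIC))
E
```

```text
t 11.45 pos [0.5158 0.187  0.0824] yawY -98.75 tilt [-7.e-04 -5.e-04 -1.e+00] F [-9.3 -1.6 17.4] gap 0.0146 q [ 0.16  0.21  2.   -0.    0.93  1.89]
shift [ 0.0002  0.0013 -0.0001] twist 0.0008611081271267668
```

View pics/w10.png

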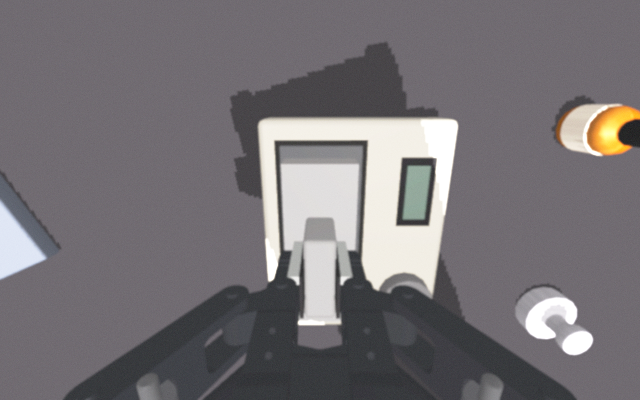

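View pics/s10.png

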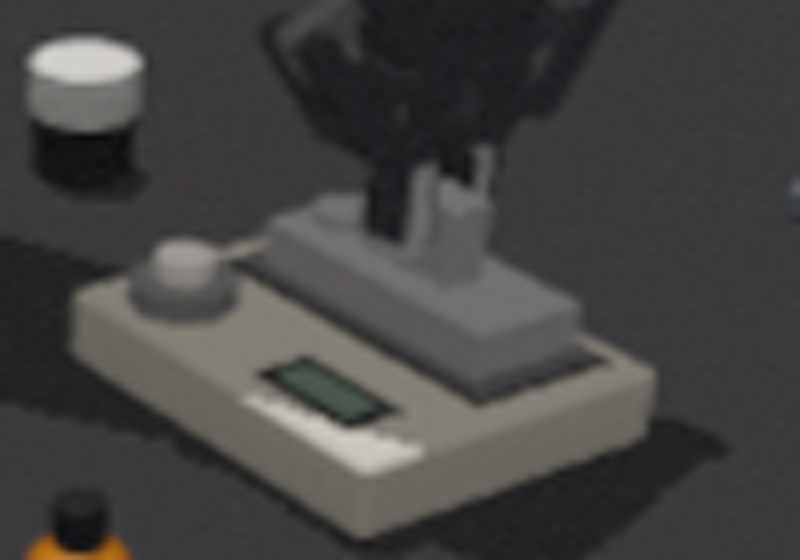

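jog_arm --rows '[{"fingers":0,"xyz":[0,0,0.0005],"twist":0},{"fingers":0,"xyz":[0,0,0.0005],"twist":0},{"fingers":0,"xyz":[0,0,0.0005],"twist":0},{"fingers":0,"xyz":[0,0,0.0005],"twist":0},{"fingers":0,"xyz":[0,0,0.0005],"twist":0},{"fingers":0,"xyz":[0,0,0.0005],"twist":0}]'

```text
time_s: 12.15
position: [0.5159, 0.187, 0.0824]
tcp_rot: [3.132, -0.24, -0.001]
contact_force: [-10.4, -3.4, 20.9]
finger_gap: 0.0149
```

```bash
python3 - <<'E'
from plant import workorder
print(workorder.finish_job())
E
```

```text
the job is handed in; nothing more can be done
None
```

I zeroed the press, set the plate on the pin, pressed it down to the stop, and handed the job in at about 12 s while still pressing. `finish_job` gives no verdict.

- **Button:** I pressed it with the fingers shut until it met a hard stop at 35 N. On the way back up, the force faded over about 6 mm, which matches the full travel. A later top view showed the button sprung back up.
- **Plate placement:** I gripped the plate by its rib and turned it about 29°. In the wrist view before lowering, it lined up with the platen to within about 0.5 mm. It went down over the pin with no contact force.
- **Final press:** The underside is about 37 mm above the table, which is the platen's stop. Pushing about 2.5 mm further raised the force from 7 to 17 N but moved the plate only 0.4 mm. The last reading was steady at 21 N upward on the tool.

**What disagreed or was not checked:**
- When the button bottomed, the TCP height read about 3.4 mm higher than the stated 19 mm fingertip reach implies. In the picture, the fingertips also looked nearer 17–19 mm. I put this down to height bias and the 35 N stop, since the collar around the button looked too low to be the obstacle.
- About 10 N of sideways force remains at the final hold, probably friction or the bore resting against the pin.
- I did not measure the bystanders again. The ones visible in the later pictures did not look disturbed.

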